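# Lay the turned leg in the V-post cradle

## Task

Among the three pieces of wood lying side by side, pick the turned leg with the square block in its middle and two round ends, and lay it lengthwise in the raised cradle so that its round ends rest in the V notches of both posts, with the block about midway between the posts. Lower it into the notches and let go there, do not drop it in; leave the other two pieces of wood where they lie.

Things in the scene. Friction and masses are not known exactly. Their poses are not given: they have to be found in the camera images.
- leg_mid (a point): The turned leg: pale wood, 230 mm long, lying flat on its square middle block (56 mm long, 40 mm square). A round end, 24 mm in diameter, runs out each side, with a small 34 mm bead 34 to 42 mm from the middle and a thinner 10 mm tip. Both ends alike. The point is the centre of the block, 20 mm above the table at the start; x along the leg, z up.
- cradle_seat (a point): Fixed cradle: 190 x 75 x 18 mm base, two dark posts 16 mm thick, 132 mm clear between them, nothing in the gap above the base. Each post ends in a 90 degree V notch, 56 mm wide at the top, its bottom 85 mm and arm tips 113 mm above the table. The point: midway between the posts, 102 mm up, where the leg's block centre comes when seated; x from post to post, y across, z up.
- baluster_mid (a point): Another piece, to be left alone: pale wood, 230 mm long, with square 40 mm blocks 50 mm long at both ends and a round middle (26 mm diameter) with one bead. The point is its centre, 20 mm above the table; x runs along its length.
- blank_mid (a point): Another piece, to be left alone: a plain square bar of pale wood, 230 x 40 x 40 mm. The point is its centre, 20 mm above the table; x runs along its length.

How it is judged:
By the outcome, as a careful person would: the job done as asked, in the order asked, and still so for the second after the job is handed in, with the robot touching nothing.
It also fails if it takes over 32 s, if anything falls off the work surface, if the arm or the gripper's body presses on something with over 40 N, if the wrist force passes 120 N, or if a joint passes its speed limit or range.

## Robot

A 6-joint arm with a two-finger parallel gripper is mounted at the origin on the work surface. World frame = base frame: x ahead of the robot, y to its left, z up, the work surface at z = 0. Lengths are in mm, angles in rad, forces in N, time in s.
With the tool pointing down it reaches from about 325 to 775 mm from the base axis. Payload 5.5 kg.
Tool frame: the origin (TCP) lies between the finger pads; the fingertips stand 25 mm ahead of it and the grasp point (between the pads) lies 6 mm ahead of it; x points along the fingers, z is the direction in which the jaws open and shut, and the axes are right-handed (so a half turn about x gives the same grasp; the last joint's range is limited). The gripper opens to 85 mm and grips with 20 to 120 N. Pads are 22 mm wide; open, the fingers measure 114 mm over their backs; the gripper's body (76 mm by 85 mm) begins 54 mm behind the grasp point. The pads swing forward as they close: fully open they stand 13 mm farther back than shut.
Start: joints at [1.252, 0.091, 1.231, -0, 1.82, -0.057], TCP at [155.296, 579.569, 256.275] pointing down, gripper open.
Joint ranges: [-2.87, 2.87], [-0.86, 2.18], [0.17, 2.46], [-1.51, 4.65], [0.06, 2.69], [-2.65, 2.65]. Speed limits (rad/s): [2.57, 2.57, 3.01, 3.14, 3.14, 3.14].

## Interface

Orientations are given as a rotation vector (axis times angle).
In Python, from cell import status, camera, finish_job, boxes_of, regions_of, tip_of gives the robot as it stands. The module is installed in compiled form; this text tells all that it offers.
- The arm moves only by the shell command python3 -m inch 'ROWS' [FORCE]. ROWS is JSON, a list of rows, each an object of numbers: "x", "y", "z": the shift along the tool's x, y, z in mm; "ax", "ay", "az": the turn, a rotation vector about the tool's x, y, z in rad; "fingers": the closure in counts, from 0 (fully open) to 255 (shut). In form: [{"x": .., "y": .., "z": .., "ax": .., "ay": .., "az": .., "fingers": ..}, ...]. A call has 1 to 20 rows; each row shifts and turns the commanded pose from where the row before left it, along the tool's axes as they then stand; what a row does not reach is not made up. A row lasts 1/8 s, in which the tool goes at most 62.5 mm and 10.7 degrees, less where a joint would pass 70% of its speed; a pose out of reach is approached as far as the arm can. A call with a gripper value outside its range is refused whole. The fingers move at their own pace and stop on an object; FORCE is the grip in N (left out, the last holds). Time passes only in rows, so rows that do not move let the fingers close. It gives the time, the measured TCP pose, the force and the opening at its end, in the units of the state.
- status.read_state(): the state, without advancing time (a new reading comes with each control period).
- camera(name): name is "side" or "top" or "wrist"; returns a dict with "color" (400x640x3 uint8, red, green, blue), "fx", "fy", "cx", "cy" (pixels), "rvec" (rotation vector, rad) and "tvec" (3), from world to camera coordinates, as OpenCV has them. Camera axes: x right, y down, z forward; pixel columns grow to the right and rows downward; lengths in mm; the calibration is good to about 2 mm. A picture is of the moment at which its call begins. There is no depth.
- finish_job(): hands the job in, once; it reports no verdict.
Trained networks look in a picture, given as the dict that the camera call returned (one of the last four; its "shot" number tells which), for a name from the list of things; names that differ only in an ending like _2 or _b are one class to them, and where a whole thing is asked for, a point or a joint stands for the part that bears it (a point fixed in the world has none). Each returns a list of dicts, best first, with "score" (0 to 1); they miss things now and then, are a little off and sometimes report something else, mostly with a low value. They report only what shows in the picture. A call takes as long as a camera call.
- boxes_of(picture, name): "box" ([left, top, right, bottom] in pixels, round what is visible of it).
- regions_of(picture, name): "mask" (400x640 bool, what is visible of it) and "box" ([left, top, right, bottom] in pixels, round what is visible of it).
- tip_of(picture, name): "at" ([column, row] in pixels: a listed point, or the origin of a listed thing).
The state is a dict: "t": time; "joint_positions": joint angles; "qd": joint speeds; "tau": joint torques, N m; "eef_pos": TCP position; "tcp_rot": TCP orientation; "force": force on the tool from outside, world axes, zero at the start; "torque": the same for the moment, N m; "finger_gap": opening from 0.0 (shut) to 1.0 (fully open).
Only numpy, scipy, OpenCV 4.12 (cv2) and the standard library are available. Lean on these libraries where they do the work, as an engineer would, in place of code of your own. Each camera call takes 0.05 s, during which the arm holds its last target. There are 200 camera calls.

## Working session

There is one attempt and no reset: what is moved stays moved. The work goes in short steps, Python scripts to look and compute and a shell command to move; the robot and the scene stay as the last step left them, time stands still between calls to the robot, and variables do not carry over. Pictures are saved under pics/ and viewed, about 8 in all and at most 12, crops included, and the job is handed in when it is done.

```bash
mkdir -p pics; cat > h.py <<'E'
import numpy as np, cv2
from cell import *
def ray(p,uv):
    R,_=cv2.Rodrigues(np.array(p["rvec"],float)); t=np.array(p["tvec"],float).ravel()
    d=R.T@np.array([(uv[0]-p["cx"])/p["fx"],(uv[1]-p["cy"])/p["fy"],1]); return -R.T@t,d
def onz(p,uv,z):
    o,d=ray(p,uv); return (o+d*(z-o[2])/d[2]).round(1)
def proj(p,X):
    K=np.array([[p["fx"],0,p["cx"]],[0,p["fy"],p["cy"]],[0,0,1]],float)
    return cv2.projectPoints(np.array(X,float).reshape(-1,3),np.array(p["rvec"],float),np.array(p["tvec"],float),K,None)[0].reshape(-1,2)
def save(p,n): cv2.imwrite("pics/"+n,p["color"][...,::-1])
E
python3 - <<'E'
from h import *
print(status.read_state())
Z=dict(leg_mid=20,cradle_seat=102,baluster_mid=20,blank_mid=20)
ims=[]
for c in ["top","side"]:
    p=camera(c); ims.append(p["color"])
    print(c,ray(p,(320,200)))
    for n,z in Z.items():
        for r in tip_of(p,n)[:2]: print(n,r["at"],round(r["score"],2),onz(p,r["at"],z))
    for n in ["leg_mid","baluster_mid","blank_mid"]:
        for r in regions_of(p,n)[:2]:
            m=r["mask"]; pts=np.argwhere(m)[:,::-1].astype(np.float32)
            if len(pts)<9: continue
            q=cv2.boxPoints(cv2.minAreaRect(pts)); print(n,"mask",round(r["score"],2),[onz(p,k,30).tolist()[:2] for k in q])
im=np.vstack(ims); cv2.imwrite("pics/a.png",cv2.resize(im[...,::-1],(480,600)))
save(dict(color=ims[0]),"top0.png"); save(dict(color=ims[1]),"side0.png")
E
```

```text
{'t': 0.0, 'joint_positions': array([ 1.25231000e+00,  9.19095544e-02,  1.23192188e+00,  2.30929465e-05,
        1.81975645e+00, -5.67165604e-02]), 'qd': array([-0.00090693,  0.0005972 , -0.00064853,  0.00032542,  0.000718  ,
        0.00022026]), 'tau': array([-1.56883460e-03, -4.58727443e+01, -4.18020058e+01, -1.28606894e-04,
        1.14930482e-02, -3.43199952e-05]), 'eef_pos': array([155.20820971, 579.34499038, 255.10011581]), 'tcp_rot': array([-1.01540263,  1.32343552,  1.01356213]), 'force': array([0.30749827, 0.19382679, 0.13859596]), 'torque': array([-0.00909925, -0.04690038,  0.00868736]), 'finger_gap': 0.9968732834143915}
top (array([ 375.49802405,   67.63487237, 1129.11227317]), array([ 0.11394159, -0.04320495, -0.9926016 ]))
leg_mid [374.1, 187.1] 0.66 [ 534.9 -114.3   20. ]
cradle_seat [184.5, 197.5] 0.9 [498.9 327.3 102. ]
leg_mid mask 0.77 [[417.7, -68.4], [643.2, -109.4], [635.5, -155.6], [410.2, -113.4]]
baluster_mid mask 0.7 [[646.6, -216.5], [647.5, -271.9], [414.2, -266.5], [413.7, -212.5]]
side (array([ 213.61800375, -393.42191867,  624.63803179]), array([ 0.39570758,  0.58331118, -0.70956133]))
leg_mid [373.7, 270.1] 0.83 [ 528.  -115.1   20. ]
baluster_mid [425.1, 324.5] 0.82 [ 528.8 -250.5   20. ]
blank_mid [332.7, 241.7] 0.82 [503.2 -13.   20. ]
leg_mid mask 0.65 [[415.2, -72.3], [651.5, -111.6], [621.5, -169.0], [400.9, -126.9]]
baluster_mid mask 0.97 [[404.6, -227.2], [662.2, -216.9], [649.1, -273.1], [405.6, -274.7]]
blank_mid mask 0.58 [[390.4, 17.2], [644.4, 24.1], [620.8, -48.1], [383.6, -46.2]]
```

View pics/top0.png

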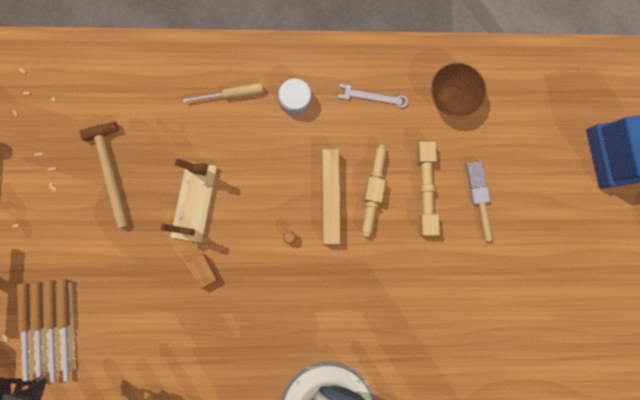

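View pics/side0.png

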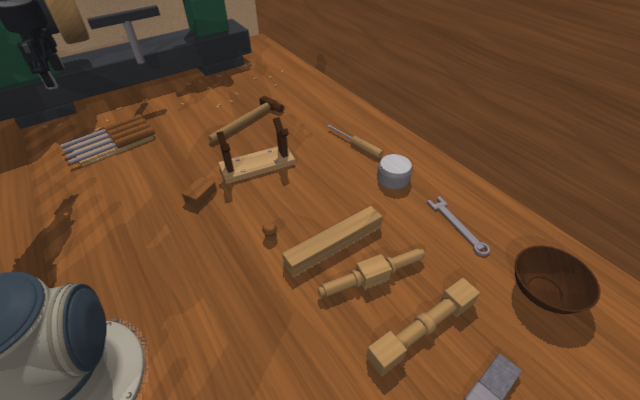

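The top view shows the leg at about (374,190), between the blank at (331,197) and the baluster at (428,190). The cradle posts are at (191,166) and (178,230). The side view agrees. Next I get a closer look at the cradle with the wrist camera.

```bash
cat >> h.py <<'E'
from scipy.spatial.transform import Rotation as Ro
def delta(P,yaw=None):
    """tool-axis shift after turning about tool x so that tool z lies along yaw (mod pi)"""
    s=status.read_state(); R=Ro.from_rotvec(s["tcp_rot"]).as_matrix(); a=0
    cur=np.arctan2(R[1,2],R[0,2])
    if yaw is not None:
        a=-((yaw-cur+np.pi/2)%np.pi-np.pi/2)   # tool x down: +ax turns yaw negative
    R2=R@Ro.from_rotvec([a,0,0]).as_matrix()
    print("pos",s["eef_pos"].round(1),"R",R.round(3).tolist(),"yawz",round(cur,3),"q6",s["joint_positions"][5].round(2)); 
    print("ax",round(a,3),"then shift",(R2.T@(np.array(P)-s["eef_pos"])).round(1),"noturn",(R.T@(np.array(P)-s["eef_pos"])).round(1))
E
python3 - <<'E'
from h import *
p=camera("top")
print([onz(p,k,z).tolist() for k,z in [((191,166),105),((178,230),105),((208,168),18),((185,162),18)]])
delta([450,325,320])
E
```

```text
[[570.1, 314.2, 105.0], [425.9, 338.6, 105.0], [581.8, 293.7, 18.0], [596.6, 350.0, 18.0]]
pos [155.3 579.6 256.3] R [[0.0, -0.966, 0.259], [-0.0, 0.259, 0.966], [-1.0, -0.0, 0.0]] yawz 1.309 q6 -0.06
ax 0 then shift [ -63.7 -350.5 -169.6] noturn [ -63.7 -350.5 -169.6]
```

```bash
python3 -m inch '[{"x":-10,"y":-55,"z":-25},{"x":-10,"y":-55,"z":-25},{"x":-10,"y":-55,"z":-25},{"x":-10,"y":-55,"z":-25},{"x":-10,"y":-55,"z":-25},{"x":-10,"y":-50,"z":-25},{"x":0,"y":-20,"z":-20},{}]'
python3 - <<'E'
from h import *
p=camera("wrist"); save(p,"w1.png")
for r in tip_of(p,"cradle_seat"): print(r["at"],r["score"],onz(p,r["at"],102))
for r in regions_of(p,"cradle_seat"): print(r["box"],r["score"])
print(ray(p,(320,200)))
delta([530,-114,240],np.pi/2-.18)
E
```

```text
(array([ 91.72846713, 597.23048877, 374.33450375]), array([ 0.24263021, -0.06605937, -0.96794131]))
pos [155.3 579.6 256.3] R [[-0.0, -0.966, 0.259], [0.0, 0.259, 0.966], [-1.0, 0.0, 0.0]] yawz 1.309 q6 -0.06
ax -0.082 then shift [  16.3 -492.8 -615.3] noturn [  16.3 -541.4 -573. ]invalid input
```

View pics/w1.png

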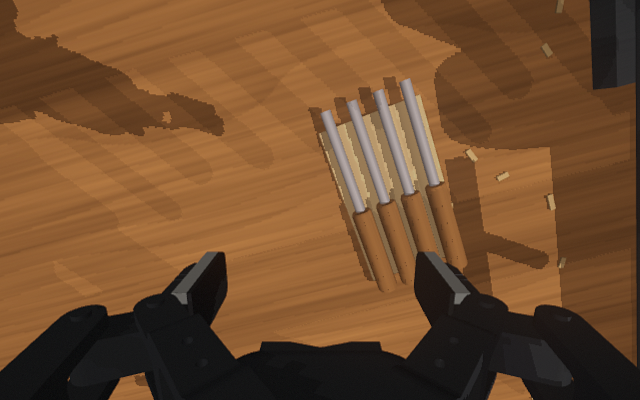

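The wrist view shows only the chisel set at (395,190). The move was refused as "invalid input", so the rows probably need every key.

```bash
python3 -m inch '[{"x":-10,"y":-55,"z":-25,"ax":0,"ay":0,"az":0,"fingers":0},{"x":-10,"y":-55,"z":-25,"ax":0,"ay":0,"az":0,"fingers":0},{"x":-10,"y":-55,"z":-25,"ax":0,"ay":0,"az":0,"fingers":0},{"x":-10,"y":-55,"z":-25,"ax":0,"ay":0,"az":0,"fingers":0},{"x":-10,"y":-55,"z":-25,"ax":0,"ay":0,"az":0,"fingers":0},{"x":-10,"y":-55,"z":-25,"ax":0,"ay":0,"az":0,"fingers":0},{"x":0,"y":-20,"z":-20,"ax":0,"ay":0,"az":0,"fingers":0},{"x":0,"y":0,"z":0,"ax":0,"ay":0,"az":0,"fingers":0}]'
python3 - <<'E'
from h import *
p=camera("wrist"); save(p,"w2.png")
for r in tip_of(p,"cradle_seat"): print(r["at"],r["score"],onz(p,r["at"],102))
print(ray(p,(320,200)),status.read_state()["t"])
delta([530,-114,240],np.pi/2-.18)
E
```

```text
t: 2.0
eef_pos: [450.5, 323.2, 316.4]
tcp_rot: [-1.012, 1.323, 1.011]
force: [-0.6, 0.8, 0.2]
finger_gap: 1.0
[333.7, 224.1] 0.85 [501.2 325.5 102. ]
(array([387.02103191, 341.07482876, 434.38733939]), array([ 0.24258748, -0.0670656 , -0.96788282])) 2.1
pos [449.1 325.  316.3] R [[-0.0, -0.966, 0.259], [0.0, 0.259, 0.966], [-1.0, 0.0, 0.0]] yawz 1.309 q6 -0.74
ax -0.082 then shift [  76.1 -158.2 -417.5] noturn [  76.1 -191.9 -403.1]
```

View pics/w2.png

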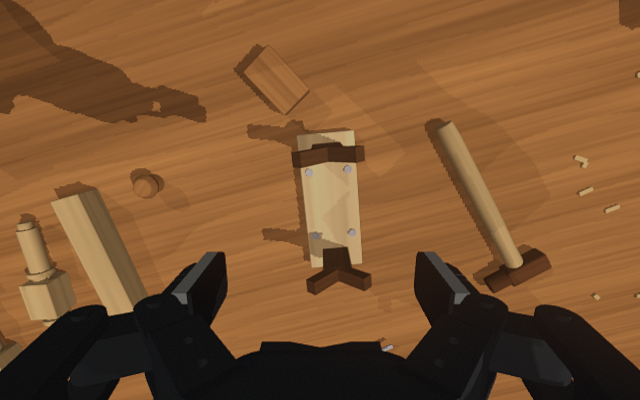

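The wrist view shows the cradle centred near (333,224). The V posts are at (328,156) and (338,285).

```bash
python3 - <<'E'
from h import *
p=camera("wrist")
T=[(295,158),(363,153),(312,283),(366,281)]
X=[onz(p,t,110) for t in T]; print(X)
a=(X[0]+X[1])/2; b=(X[2]+X[3])/2; print(a,b,(a+b)/2,np.linalg.norm(b-a),np.arctan2(*(b-a)[1::-1]))
for c in [(499.5,326,-.168)]:
    R=np.array([[np.cos(c[2]),-np.sin(c[2])],[np.sin(c[2]),np.cos(c[2])]])
    im=cv2.resize(p["color"][110:310,250:410,::-1],None,fx=4,fy=4,interpolation=cv2.INTER_CUBIC)[:, :]
    for sx in(-82,-66,66,82):
        for sy,z in((-28,113),(0,85),(28,113)):
            w=R@[sx,sy]+c[:2]; u=proj(p,[*w,z])[0]; cv2.circle(im,tuple(int(k) for k in (u-[250,110])*4+2),4,(0,255,0),-1)
    cv2.imwrite("pics/w3.png",cv2.resize(im,(480,600),interpolation=cv2.INTER_AREA))
E
```

```text
[array([417. , 307.3, 110. ]), array([430.1, 376.1, 110. ]), array([559.7, 286.3, 110. ]), array([573.2, 346.8, 110. ])]
[423.55 341.7  110.  ] [566.45 316.55 110.  ] [495.    329.125 110.   ] 145.09628699591184 -0.17421307138305014
```

View pics/w3.png

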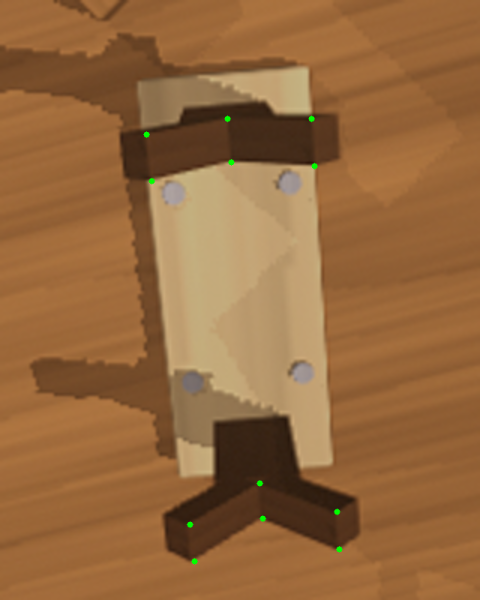

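The projected cradle model at (499.5, 326), yaw -0.168, fits the notches well: tips, kinks and thickness all line up. Now on to the leg.

```bash
python3 -m inch '[{"x":2,"y":-18,"z":-51,"ax":0,"ay":0,"az":0,"fingers":0},{"x":2,"y":-18,"z":-51,"ax":0,"ay":0,"az":0,"fingers":0},{"x":2,"y":-18,"z":-51,"ax":0,"ay":0,"az":0,"fingers":0},{"x":2,"y":-18,"z":-51,"ax":0,"ay":0,"az":0,"fingers":0},{"x":2,"y":-18,"z":-51,"ax":0,"ay":0,"az":0,"fingers":0},{"x":2,"y":-18,"z":-51,"ax":0,"ay":0,"az":0,"fingers":0},{"x":2,"y":-18,"z":-51,"ax":0,"ay":0,"az":0,"fingers":0},{"x":2,"y":-15,"z":-50,"ax":0,"ay":0,"az":0,"fingers":0},{"x":0,"y":0,"z":0,"ax":-0.08,"ay":0,"az":0,"fingers":0},{"x":0,"y":0,"z":0,"ax":0,"ay":0,"az":0,"fingers":0}]'
cat > leg.py <<'E'
from h import *
p=camera("wrist"); n="leg_mid"
r=tip_of(p,n); c0=onz(p,r[0]["at"],20); print([(k["at"],k["score"]) for k in r],c0)
m=regions_of(p,n)[0]; print(m["score"],m["box"])
q=cv2.boxPoints(cv2.minAreaRect(np.argwhere(m["mask"])[:,::-1].astype(np.float32)))
Q=[onz(p,k,25) for k in q]; print(Q)
im=cv2.resize(p["color"][...,::-1],None,fx=2,fy=2)
c=(c0[0],c0[1],-.18)
if len(__import__("sys").argv)>1: c=tuple(map(float,__import__("sys").argv[1:4]))
R=np.array([[np.cos(c[2]),-np.sin(c[2])],[np.sin(c[2]),np.cos(c[2])]])
def dot(x,y,z,col=(0,255,0)):
    u=proj(p,[*(R@[x,y]+c[:2]),z])[0]; cv2.circle(im,tuple(int(k) for k in u*2+1),2,col,-1)
for sx in(-28,28):
    for sy in(-20,20): dot(sx,sy,40)
for sx in(-115,115): dot(sx,0,20,(255,0,0))
for sx in(-100,-60,60,100):
    for sy in(-12,12): dot(sx,sy,20,(0,0,255))
u=proj(p,[*c[:2],30])[0]*2; x=int(np.clip(u[0]-250,0,780)); y=int(np.clip(u[1]-300,0,200))
cv2.imwrite("pics/w%d.png"%p["shot"],im[y:y+600,x:x+500]); print(p["shot"],x,y,status.read_state()["t"])
delta([c[0],c[1],80],np.pi/2+c[2])
E
python3 leg.py; cp pics/w$(ls pics|grep -oP '^w\K\d+'|sort -n|tail -1).png pics/leg1.png
```

```text
t: 3.4
eef_pos: [480.3, -104.1, 300.1]
tcp_rot: [-1.074, 1.289, 1.075]
force: [0.3, 0.5, 0.8]
finger_gap: 1.0
[([315.3, 209.6], 0.56)] [ 529.  -119.2   20. ]
0.86 [300.1, 117.2, 333.7, 285.9]
[array([ 410.2, -113.2,   25. ]), array([417.1, -75.2,  25. ]), array([ 643.2, -113.8,   25. ]), array([ 635.2, -157.9,   25. ])]
7 380 123 3.55
pos [ 480.4 -103.6  300.4] R [[0.0, -0.984, 0.18], [0.0, 0.18, 0.984], [-1.0, -0.0, 0.0]] yawz 1.39 q6 -1.67
ax -0.001 then shift [220.5 -50.5  -6.6] noturn [220.5 -50.5  -6.6]
```

View pics/leg1.png

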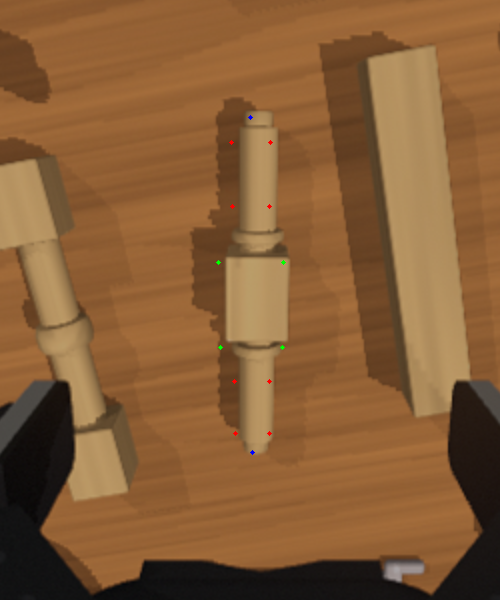

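The leg is seen cleanly. My model dots sit about 6 px left and 5 px low, so the centre is about (526.5, -115) with yaw -0.19. I descend and grip.

```bash
python3 -m inch '[{"x":30,"y":-24,"z":-1.5,"ax":0.009,"ay":0,"az":0,"fingers":0},{"x":50,"y":-23.4,"z":-1.4,"ax":0,"ay":0,"az":0,"fingers":0},{"x":50,"y":0,"z":0,"ax":0,"ay":0,"az":0,"fingers":0},{"x":50,"y":0,"z":0,"ax":0,"ay":0,"az":0,"fingers":0},{"x":40,"y":0,"z":0,"ax":0,"ay":0,"az":0,"fingers":0},{"x":30,"y":0,"z":0,"ax":0,"ay":0,"az":0,"fingers":0},{"x":20,"y":0,"z":0,"ax":0,"ay":0,"az":0,"fingers":0},{"x":0,"y":0,"z":0,"ax":0,"ay":0,"az":0,"fingers":0},{"x":0,"y":0,"z":0,"ax":0,"ay":0,"az":0,"fingers":255},{"x":0,"y":0,"z":0,"ax":0,"ay":0,"az":0,"fingers":255},{"x":0,"y":0,"z":0,"ax":0,"ay":0,"az":0,"fingers":255},{"x":0,"y":0,"z":0,"ax":0,"ay":0,"az":0,"fingers":255},{"x":0,"y":0,"z":0,"ax":0,"ay":0,"az":0,"fingers":255},{"x":0,"y":0,"z":0,"ax":0,"ay":0,"az":0,"fingers":255}]' 60
```

```text
t: 5.3
eef_pos: [527.2, -116.8, 31.9]
tcp_rot: [-1.069, 1.292, 1.065]
force: [-1.6, -0.1, 6.4]
finger_gap: 0.459
```

Gap 0.459 × 85 ≈ 39 mm, which matches the block. I lift and look.

```bash
python3 -m inch '[{"x":-15,"y":0,"z":0,"ax":0,"ay":0,"az":0,"fingers":255},{"x":-35,"y":0,"z":0,"ax":0,"ay":0,"az":0,"fingers":255},{"x":-45,"y":0,"z":0,"ax":0,"ay":0,"az":0,"fingers":255},{"x":-45,"y":0,"z":0,"ax":0,"ay":0,"az":0,"fingers":255},{"x":-35,"y":0,"z":0,"ax":0,"ay":0,"az":0,"fingers":255},{"x":-15,"y":0,"z":0,"ax":0,"ay":0,"az":0,"fingers":255},{"x":0,"y":0,"z":0,"ax":0,"ay":0,"az":0,"fingers":255}]'
python3 - <<'E'
from h import *
p=camera("wrist"); save(p,"held.png")
delta([499.5,326,222],np.pi/2-.168); print(status.read_state()["t"],status.read_state()["joint_positions"])
m=regions_of(p,"leg_mid"); print([(k["score"],k["box"]) for k in m])
s=status.read_state();R=Ro.from_rotvec(s["tcp_rot"]).as_matrix()
P=lambda v:proj(p,s["eef_pos"]+R@np.array(v,float))[0].round(1).tolist()
print("expected block centre, ends",[P([10,y,0]) for y in(0,-115,115)], "block edges y top",[P([-10,y,0]) for y in(-28,28)])
E
```

```text
t: 6.18
eef_pos: [526.5, -116.5, 220.9]
tcp_rot: [-1.068, 1.293, 1.067]
force: [0.4, -0.4, -1.7]
finger_gap: 0.455
pos [ 526.  -116.4  219.2] R [[-0.001, -0.982, 0.19], [0.0, 0.19, 0.982], [-1.0, 0.001, 0.0]] yawz 1.38 q6 -1.66
ax -0.023 then shift [ -2.6 100.1 431.7] noturn [ -2.6 110.  429.3]
6.225 [-2.80927417e-01 -7.70929797e-02  1.46510384e+00  4.51520348e-05
  1.75491213e+00 -1.66092207e+00]
[(0.97, [265.9, 0.0, 375.4, 345.5])]
expected block centre, ends [[319.1, 266.2], [319.2, 455.2], [319.1, -26.0]] block edges y top [[318.9, 349.1], [318.9, 222.2]]
```

View pics/held.png

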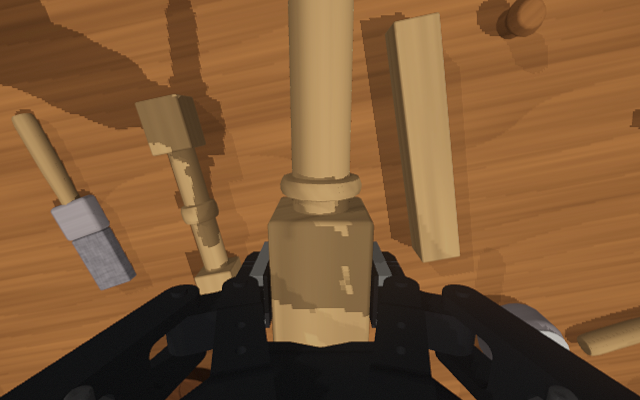

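The leg is held centrally: the block's near edge is at row ~220, expected 222. The other two pieces are undisturbed. I carry it over the cradle.

```bash
python3 -m inch '[{"x":0,"y":0,"z":0,"ax":-0.023,"ay":0,"az":0,"fingers":255},{"x":0,"y":6,"z":26,"ax":0,"ay":0,"az":0,"fingers":255},{"x":0,"y":11,"z":48,"ax":0,"ay":0,"az":0,"fingers":255},{"x":0,"y":11,"z":48,"ax":0,"ay":0,"az":0,"fingers":255},{"x":0,"y":11,"z":48,"ax":0,"ay":0,"az":0,"fingers":255},{"x":0,"y":11,"z":48,"ax":0,"ay":0,"az":0,"fingers":255},{"x":0,"y":11,"z":48,"ax":0,"ay":0,"az":0,"fingers":255},{"x":0,"y":11,"z":48,"ax":0,"ay":0,"az":0,"fingers":255},{"x":0,"y":11,"z":48,"ax":0,"ay":0,"az":0,"fingers":255},{"x":0,"y":11,"z":44,"ax":0,"ay":0,"az":0,"fingers":255},{"x":0,"y":6,"z":26,"ax":0,"ay":0,"az":0,"fingers":255},{"x":20,"y":0,"z":0,"ax":0,"ay":0,"az":0,"fingers":255},{"x":20,"y":0,"z":0,"ax":0,"ay":0,"az":0,"fingers":255},{"x":0,"y":0,"z":0,"ax":0,"ay":0,"az":0,"fingers":255},{"x":0,"y":0,"z":0,"ax":0,"ay":0,"az":0,"fingers":255}]'
python3 - <<'E'
from h import *
delta([499.5,326,112],np.pi/2-.168); print(status.read_state()["t"])
p=camera("side"); im=p["color"][60:220,160:360,::-1]; cv2.imwrite("pics/s2.png",cv2.resize(im,None,fx=3,fy=3))
E
```

```text
t: 8.15
eef_pos: [500.0, 325.3, 180.2]
tcp_rot: [-1.084, 1.285, 1.084]
force: [-0.1, -0.1, -0.8]
finger_gap: 0.457
pos [500.  325.3 180.2] R [[-0.0, -0.986, 0.168], [-0.0, 0.168, 0.986], [-1.0, 0.0, -0.0]] yawz 1.402 q6 -0.88
ax -0.001 then shift [68.2  0.6  0.7] noturn [68.2  0.6  0.7]
8.15
```

View pics/s2.png

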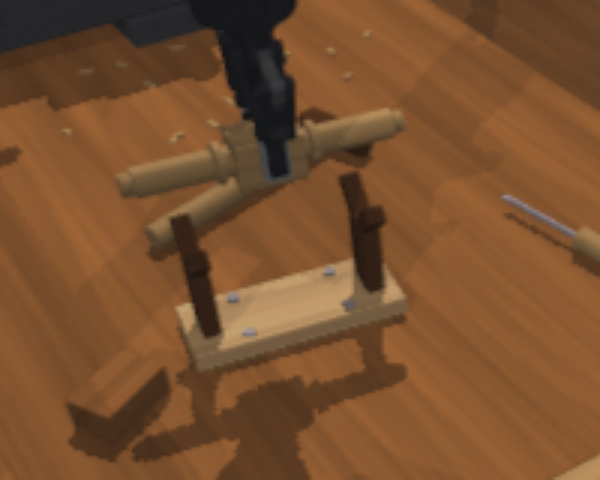

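The leg is level, parallel to the base, and above both posts. I lower it to just above seating, then creep.

```bash
python3 -m inch '[{"x":18,"y":0.6,"z":0.7,"ax":0,"ay":0,"az":0,"fingers":255},{"x":18,"y":0,"z":0,"ax":0,"ay":0,"az":0,"fingers":255},{"x":14,"y":0,"z":0,"ax":0,"ay":0,"az":0,"fingers":255},{"x":8,"y":0,"z":0,"ax":0,"ay":0,"az":0,"fingers":255},{"x":4,"y":0,"z":0,"ax":0,"ay":0,"az":0,"fingers":255},{"x":2,"y":0,"z":0,"ax":0,"ay":0,"az":0,"fingers":255},{"x":0,"y":0,"z":0,"ax":0,"ay":0,"az":0,"fingers":255},{"x":0,"y":0,"z":0,"ax":0,"ay":0,"az":0,"fingers":255}]'
python3 -c "
from h import *
print(status.read_state()['force'],status.read_state()['torque']);delta([499.5,326,112])"
```

```text
t: 9.2
eef_pos: [499.6, 327.1, 116.9]
tcp_rot: [-1.085, 1.283, 1.084]
force: [1.0, 0.0, -0.7]
finger_gap: 0.461
[ 1.00719909  0.03408135 -0.73353082] [-0.057353   -0.022758    0.01041166]
pos [499.6 327.1 116.9] R [[0.001, -0.986, 0.167], [0.001, 0.167, 0.986], [-1.0, -0.001, 0.001]] yawz 1.403 q6 -0.88
ax 0 then shift [ 4.9 -0.1 -1.1] noturn [ 4.9 -0.1 -1.1]
```

```bash
python3 -m inch '[{"x":1,"y":0,"z":0,"ax":0,"ay":0,"az":0,"fingers":255},{"x":1,"y":0,"z":0,"ax":0,"ay":0,"az":0,"fingers":255},{"x":1,"y":0,"z":0,"ax":0,"ay":0,"az":0,"fingers":255},{"x":0,"y":0,"z":0,"ax":0,"ay":0,"az":0,"fingers":255}]'; python3 -m inch '[{"x":0.7,"y":0,"z":0,"ax":0,"ay":0,"az":0,"fingers":255},{"x":0,"y":0,"z":0,"ax":0,"ay":0,"az":0,"fingers":255}]'
```

```text
t: 9.7
eef_pos: [499.8, 326.6, 115.7]
tcp_rot: [-1.085, 1.282, 1.083]
force: [-4.0, -5.1, 9.3]
finger_gap: 0.461
t: 9.95
eef_pos: [499.8, 326.6, 115.7]
tcp_rot: [-1.085, 1.282, 1.083]
force: [-5.5, -5.0, 10.5]
finger_gap: 0.461
```

Contact came early, with a push toward -y: the leg is riding on one flank. I shift -y a little and continue.

```bash
python3 -m inch '[{"x":0,"y":0,"z":-1,"ax":0,"ay":0,"az":0,"fingers":255},{"x":0,"y":0,"z":-1,"ax":0,"ay":0,"az":0,"fingers":255},{"x":0,"y":0,"z":0,"ax":0,"ay":0,"az":0,"fingers":255}]'; python3 -c "
from h import *
print(status.read_state()['torque'])"
python3 -m inch '[{"x":1,"y":0,"z":0,"ax":0,"ay":0,"az":0,"fingers":255},{"x":0,"y":0,"z":0,"ax":0,"ay":0,"az":0,"fingers":255}]'
python3 -c "
from h import *
print(status.read_state()['torque'])
p=camera('side'); im=p['color'][60:220,160:360,::-1]; cv2.imwrite('pics/s3.png',cv2.resize(im,None,fx=3.5,fy=3.5))"
```

```text
t: 10.32
eef_pos: [499.8, 324.9, 114.1]
tcp_rot: [-1.085, 1.282, 1.083]
force: [-0.0, -2.9, 6.1]
finger_gap: 0.461
[-0.41606673 -0.17890947 -0.20299038]
t: 10.58
eef_pos: [499.8, 324.9, 114.1]
tcp_rot: [-1.085, 1.281, 1.083]
force: [-2.2, -2.7, 10.0]
finger_gap: 0.458
[-0.60076486  0.12990758 -0.1980988 ]
```

View pics/s3.png

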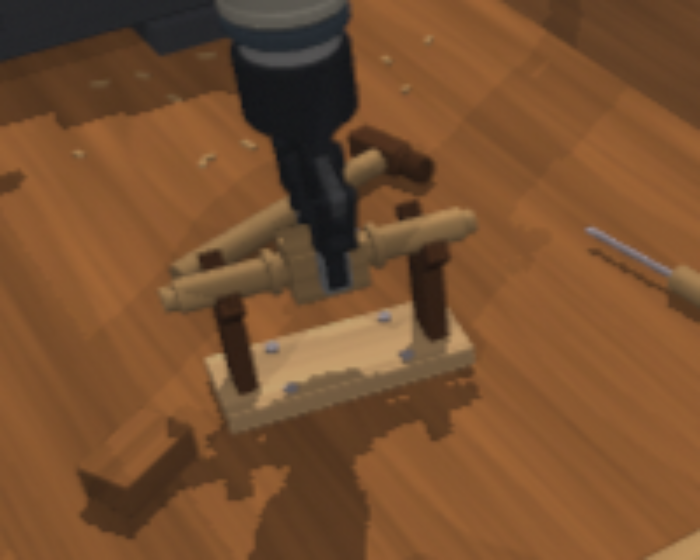

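The leg is in both notches but still on one flank, since z fell 1.6 for 1.7 mm sideways. I keep going.

```bash
python3 -m inch '[{"x":0,"y":0,"z":-1,"ax":0,"ay":0,"az":0,"fingers":255},{"x":0.5,"y":0,"z":0,"ax":0,"ay":0,"az":0,"fingers":255},{"x":0,"y":0,"z":0,"ax":0,"ay":0,"az":0,"fingers":255}]'; python3 -m inch '[{"x":0,"y":0,"z":-1,"ax":0,"ay":0,"az":0,"fingers":255},{"x":0.5,"y":0,"z":0,"ax":0,"ay":0,"az":0,"fingers":255},{"x":0,"y":0,"z":0,"ax":0,"ay":0,"az":0,"fingers":255}]'
```

```text
t: 11.0
eef_pos: [499.8, 324.8, 114.0]
tcp_rot: [-1.084, 1.279, 1.083]
force: [-1.9, -1.3, 10.0]
finger_gap: 0.463
t: 11.38
eef_pos: [499.8, 324.7, 114.0]
tcp_rot: [-1.083, 1.277, 1.084]
force: [-1.1, 2.6, 11.6]
finger_gap: 0.459
```

It's seated: y no longer moves, the lateral force flipped sign, and z is steady at 114. I relieve the preload, then let go.

```bash
python3 -m inch '[{"x":-1,"y":0,"z":0.7,"ax":0,"ay":0,"az":0,"fingers":255},{"x":-0.7,"y":0,"z":0,"ax":0,"ay":0,"az":0,"fingers":255},{"x":0,"y":0,"z":0,"ax":0,"ay":0,"az":0,"fingers":255}]'
python3 -m inch '[{"x":0,"y":0,"z":0,"ax":0,"ay":0,"az":0,"fingers":110},{"x":0,"y":0,"z":0,"ax":0,"ay":0,"az":0,"fingers":80},{"x":0,"y":0,"z":0,"ax":0,"ay":0,"az":0,"fingers":40},{"x":0,"y":0,"z":0,"ax":0,"ay":0,"az":0,"fingers":0},{"x":0,"y":0,"z":0,"ax":0,"ay":0,"az":0,"fingers":0},{"x":0,"y":0,"z":0,"ax":0,"ay":0,"az":0,"fingers":0}]' 20
```

```text
t: 11.75
eef_pos: [499.8, 324.7, 114.0]
tcp_rot: [-1.084, 1.279, 1.084]
force: [0.8, 1.5, 6.8]
finger_gap: 0.46
t: 12.5
eef_pos: [498.8, 323.7, 112.3]
tcp_rot: [-1.085, 1.284, 1.085]
force: [-0.1, 0.5, 0.6]
finger_gap: 1.003
```

Released, with no force on the tool. I retreat straight up and check.

```bash
python3 -m inch '[{"x":-10,"y":0,"z":0,"ax":0,"ay":0,"az":0,"fingers":0},{"x":-30,"y":0,"z":0,"ax":0,"ay":0,"az":0,"fingers":0},{"x":-40,"y":0,"z":0,"ax":0,"ay":0,"az":0,"fingers":0},{"x":-40,"y":0,"z":0,"ax":0,"ay":0,"az":0,"fingers":0},{"x":-40,"y":30,"z":0,"ax":0,"ay":0,"az":0,"fingers":0},{"x":-30,"y":20,"z":0,"ax":0,"ay":0,"az":0,"fingers":0},{"x":0,"y":0,"z":0,"ax":0,"ay":0,"az":0,"fingers":0},{"x":0,"y":0,"z":0,"ax":0,"ay":0,"az":0,"fingers":0}]'
python3 - <<'E'
from h import *
w=camera("wrist"); p=camera("side")
r=tip_of(w,"leg_mid")[0]; print(r,onz(w,r["at"],102))
r=tip_of(p,"leg_mid")[0]; print(r,onz(p,r["at"],102))
for n in("baluster_mid","blank_mid"): r=tip_of(p,n)[0]; print(n,r["at"],onz(p,r["at"],20))
c=(499.5,326);a=-.168;R=np.array([[np.cos(a),-np.sin(a)],[np.sin(a),np.cos(a)]])
a1=cv2.resize(w["color"][80:330,230:430,::-1],(480,600)); a2=cv2.resize(p["color"][100:200,200:310,::-1],(320,291)); 
b=np.zeros((600,800,3),np.uint8); b[:,:480]=a1; b[:291,480:]=a2; cv2.imwrite("pics/end.png",b)
E
```

```text
t: 13.5
eef_pos: [449.7, 331.9, 301.6]
tcp_rot: [-1.085, 1.284, 1.085]
force: [-0.1, 0.5, -0.7]
finger_gap: 1.002
{'at': [319.9, 230.9], 'score': 0.59} [499.9 323.4 102. ]
{'at': [250.5, 135.6], 'score': 0.9} [490.6 318.1 102. ]
baluster_mid [421.8, 324.6] [ 523.9 -247.4   20. ]
blank_mid [334.7, 238.4] [511.8  -8.2  20. ]
```

View pics/end.png

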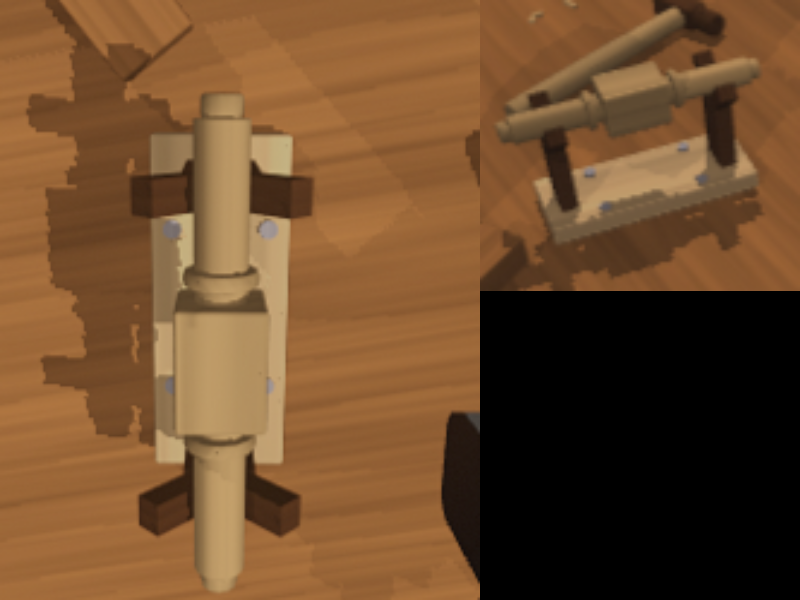

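The leg lies in both notches, centred across them, with the block midway. I confirm the other pieces are unmoved by differencing the pictures, then hand in.

```bash
python3 - <<'E'
from h import *
p=camera("top"); a=cv2.imread("pics/top0.png")[...,::-1]
for n,(x0,x1) in dict(blank=(318,348),bal=(412,445)).items():
    A,B=[cv2.cvtColor(np.ascontiguousarray(k[135:255,x0:x1]),cv2.COLOR_RGB2GRAY).astype(np.float32) for k in(a,p["color"])]
    print(n,cv2.phaseCorrelate(A,B),np.abs(A-B).mean())
print(status.read_state()["t"],finish_job())
E
```

```text
blank ((0.12010582529010172, 0.02002133844707288), 1.0755578396055434) 3.3322222
bal ((-0.06608515121167358, -0.14410287639600483), 1.034999622239007) 3.3737373
the job is handed in; nothing more can be done
13.85 None
```

The turned leg lies in the cradle with its round ends in both V notches, and the job was handed in at about 13.9 s.

**What I did:** I gripped the leg by its square block, carried it over the cradle and lowered it under force readings. It first touched one flank of the notches. I eased it sideways by about 3 mm until it seated, relieved the pressure, opened the fingers and backed straight up.

**Last checks:**
- **Leg position:** the final wrist and side pictures show both round ends in the notches. The wrist camera puts the block centre at (500, 323), against a cradle centre of (499.5, 326).
- **Disagreement:** the side camera's point gave (491, 318), about 12 mm off. The wrist picture shows the block midway, so I took the side value as detector error.
- **Other two pieces:** comparing top pictures from before and after, the blank and baluster shifted by less than 0.2 px, so they are unmoved. The side detector's blank point differed by about 10 mm from the first reading, which I put down to noise.
- **Forces:** no reading I took was above about 13 N, and the gripper read no load after release.
- **Refused move:** my first move command was rejected because its rows left out some keys; nothing moved.

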